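Slide the amber sample jar onto the pull-out shelf

TASK

The amber jar on the inspection stage has been measured: pull the stage's shelf fully out by its handle, then slide the amber jar (too wide to grip, do not lift it) off the stage onto the shelf so that it ends up standing upright wholly within the round blue pad marked on the shelf. Do not tip it, leave the shelf fully out, and leave the white jar and everything else on the bench where they stand.

Things in the scene. Friction and masses are not known exactly. Their poses are not given: they have to be found in the camera images.
- stage: grey housing with a bare metal top, fixed to the bench: 240 (along its x) x 280 (along its y) x 70 mm high. Origin: centre of its underside, on the bench; z up. Its -x face is the front, where the shelf slides out; from a corner of its rear (+x) face a round knob sticks out 52 mm at 40 mm height. It is turned so that the front looks roughly to the robot's right (-y)
- shelf (a joint): how far the pull-out shelf is out along the stage's -x: 0 closed, 0.18 m at its stop; friction about 2 N. A white board 240 mm wide, its top at 67 mm height, 3 mm below the stage top. Its front panel is 250 mm wide, 12 mm thick, top edge at 73 mm. Fully out, 180 mm of board lies open between stage and panel
- shelf_handle (a point): middle of the shelf's black bow handle: a level round bar 10 mm in diameter and 120 mm long (along the stage's y), at 50 mm height, its axis 45 mm in front of the panel's front face, so 40 mm of free space lies between bar and panel; two end posts join it to the panel. Axes as the stage's
- shelf_pad (a point): centre of the round blue pad on the shelf, on the shelf's top surface; the pad is a flat flush mark 140 mm in diameter and 78 mm from its centre to the panel's inner face. While the shelf is in, the pad is hidden inside the stage. Axes as the stage's
- amber_jar: the jar to move: amber glass with a black lid, round, 92 mm in diameter, 90 mm high, about 0.45 kg; origin at the centre of its underside, z up. It stands on the stage beside the white jar, on either side
- white_jar: white jar with a blue lid, same size and shape as the amber one, standing on the stage; to be left there. Origin at the centre of its underside
- spray_bottle: green plastic bottle with a white cap, 60 mm in diameter, 140 mm high, on the bench at the robot's left, behind the stage's rear; to be left alone. Origin at the centre of its underside
- gauge_case: flat dark wooden gauge case, 70 (x) x 130 (y) x 30 mm, on the bench beyond the stage, on its side away from the robot; to be left alone. Origin at the centre of its underside
- mouse: black computer mouse, 110 (x) x 60 (y) x 30 mm, on a grey mat at the robot's right; to be left alone. Origin at the centre of its underside

How it is judged:
By the outcome, as a careful person would: the job done as asked, in the order asked, and still so for the second after the job is handed in, with the robot touching nothing.
It also fails if it takes over 64 s, if anything falls off the work surface, if the arm or the gripper's body presses on something with over 40 N, if the wrist force passes 120 N, or if a joint passes its speed limit or range.

ROBOT

A 6-joint arm with a two-finger parallel gripper is mounted at the origin on the work surface. World frame = base frame: x ahead of the robot, y to its left, z up, the work surface at z = 0. Lengths are in m, angles in rad, forces in N, time in s.
With the tool pointing down it reaches from about 0.35 to 0.85 m from the base axis. Payload 8.1 kg.
Tool frame: the origin (TCP) lies at the very end of the fingers, on their centre line; the grasp point (between the pads) lies 19 mm behind it; x points along the fingers, y is the direction in which the jaws open and shut, and the axes are right-handed (so a half turn about x gives the same grasp; the last joint's range is limited). The gripper opens to 93 mm and grips with 3 to 60 N. Pads are 15 mm wide; open, the fingers measure 128 mm over their backs; the gripper's body (75 mm by 188 mm) begins 65 mm behind the grasp point.
Start: joints at [1.03, 0.13, 1.488, -0, 1.523, -0.085], TCP at [0.264, 0.539, 0.219] pointing down, gripper open.
Joint ranges: [-2.96, 2.96], [-0.89, 2.26], [0.02, 2.5], [-1.34, 4.48], [0, 2.73], [-2.66, 2.66]. Speed limits (rad/s): [2.39, 2.39, 2.79, 3.14, 3.14, 3.14].

INTERFACE

Orientations are given as a rotation vector (axis times angle).
In Python, from plant import * gives the robot as it stands. The module is installed in compiled form; this text tells all that it offers.
- The arm moves only by the tool apply_moves, never from a script. Its argument "series" is a list of rows, each an object with "jaw": the gripper's target within -1 to 1 (shut at 1, half-way at 0, fully open at -1); "linear": the shift along the tool's x, y, z normalised to -1 to 1, where 1 is 0.6 m, a list of three; "roll": the turn about the tool's x normalised to -1 to 1, where 1 is 30 degrees. A call has 1 to 20 rows; each row is the pose to reach, as a shift and turn from the pose measured when the call began, along the tool's axes at that moment; what a row does not reach only later rows make up. A row lasts 1/8 s, in which the tool goes at most 62.5 mm and 10.7 degrees, less where a joint would pass 70% of its speed; a pose out of reach is approached as far as the arm can. A call with a number of a shift or a turn outside -1 to 1 is refused whole. A call with a gripper value outside its range is refused whole. The fingers move at their own pace and stop on an object; "force" is the grip in N (left out, the last holds). Time passes only in rows, so rows that repeat a pose let the fingers close. It gives the time, the measured TCP pose, the force and the opening at its end, in the units of the state.
- read_state(): the state, without advancing time (a new reading comes with each control period).
- read_camera(name): name is "scene" or "side" or "wrist"; returns a dict with "pixels" (400x640x3 uint8, blue, green, red), "intrinsics" (3x3 intrinsics, pixels), "rvec" (rotation vector, rad) and "tvec" (3), from world to camera coordinates, as OpenCV has them; the wrist camera has in their place "tool_from_camera" (4x4, takes a point from camera to tool coordinates, whose origin is the TCP and whose axes are the tool frame's). Camera axes: x right, y down, z forward; pixel columns grow to the right and rows downward; lengths in m; the calibration is good to about 2 mm. The wrist camera is an equidistant fisheye: a pixel r from the principal point sees the ray r / f radians off the axis. A picture is of the moment at which its call begins: read the wrist's pose just before it. There is no depth.
- close_job(): hands the job in, once; it reports no verdict.
The state is a dict: "t": time; "q": joint angles; "dq": joint speeds; "joint_torque": joint torques, N m; "tool_pos": TCP position; "orientation": TCP orientation; "force": force on the tool from outside, world axes, zero at the start; "wrist_torque": the same for the moment, N m; "opening": finger opening in m.
Only numpy, scipy, OpenCV 4.12 (cv2) and the standard library are available. Lean on these libraries where they do the work, as an engineer would, in place of code of your own. Each camera call takes 0.05 s, during which the arm holds its last target. There are 200 camera calls.

## Working session

There is one attempt and no reset: what is moved stays moved. The work goes in short steps, Python scripts to look and compute and a tool call to move; the robot and the scene stay as the last step left them, time stands still between calls to the robot, and variables do not carry over. Pictures are saved under pics/ and viewed, about 8 in all and at most 12, crops included, and the job is handed in when it is done.

Besides the shell and the picture viewer there is one more tool, called in YAML: its name, and indented under it one key for each argument. apply_moves: Moves the arm, as the interface text tells. Its arguments: {"type":"object","properties":{"series":{"type":"array"},"force":{"type":"number"}},"required":["series"]}

```bash
mkdir -p pics; cat > h.py <<'E'
from plant import *
import numpy as np, cv2
from scipy.spatial.transform import Rotation as R
def snap(n,f):
    s=read_state(); c=read_camera(n); cv2.imwrite('pics/'+f,c['pixels']); 
    np.savez('pics/'+f+'.npz',K=c['intrinsics'],pos=s['tool_pos'],ori=s['orientation'],
      **{k:c[k] for k in('rvec','tvec','tool_from_camera') if k in c}); return c
def ray(f,u,v):
    d=np.load('pics/'+f+'.npz'); K=d['K']; x=(u-K[0,2])/K[0,0]; y=(v-K[1,2])/K[1,1]
    if 'rvec' in d:
        M=R.from_rotvec(d['rvec'].ravel()).as_matrix(); return -M.T@d['tvec'].ravel(), M.T@np.array([x,y,1])
    r=np.hypot(x,y); T=d['tool_from_camera']; Q=R.from_rotvec(d['ori']).as_matrix()
    c=np.array([np.sin(r)*x/r,np.sin(r)*y/r,np.cos(r)])
    return Q@T[:3,3]+d['pos'], Q@T[:3,:3]@c
def onz(f,u,v,z):
    o,d=ray(f,u,v); return o+d*(z-o[2])/d[2]
def tri(*obs):
    A=0;b=0
    for f,u,v in obs:
        o,d=ray(f,u,v); d=d/np.linalg.norm(d); P=np.eye(3)-np.outer(d,d); A=A+P; b=b+P@o
    return np.linalg.solve(A,b)
def proj(f,p):
    d=np.load('pics/'+f+'.npz')
    return cv2.projectPoints(np.array([p],float),d['rvec'],d['tvec'],d['K'],None)[0].ravel()
E
python3 - <<'E'
from h import *
a=snap('scene','s1.png');b=snap('side','d1.png')
s=read_state();print(s['t'],s['tool_pos'],s['orientation'],R.from_rotvec(s['orientation']).as_matrix().round(3),s['opening'])
for n in('s1.png','d1.png'):print(ray(n,320,200))
E
```

```text
0.1 [0.26382658 0.53831493 0.21768708] [ 0.35617865  1.54161072 -0.35868824] [[-0.001  0.44   0.898]
 [-0.001  0.898 -0.44 ]
 [-1.    -0.002 -0.   ]] 0.09280664690857147
(array([ 0.82125808, -0.74766795,  0.94900963]), array([-0.16728162,  0.63601468, -0.75335982]))
(array([-0.06200175, -0.8535328 ,  1.2390213 ]), array([ 0.44484221,  0.51899946, -0.73000583]))
```

View pics/s1.png

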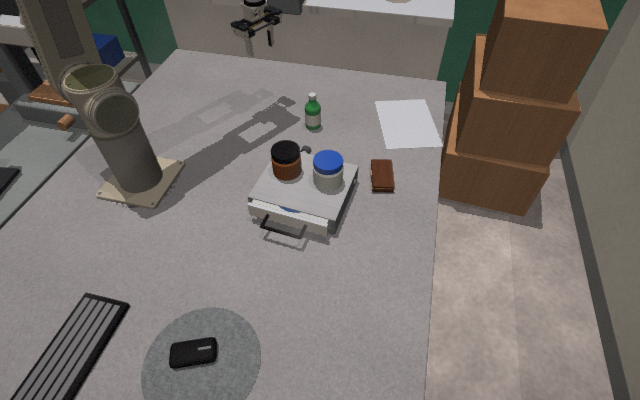

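View pics/d1.png

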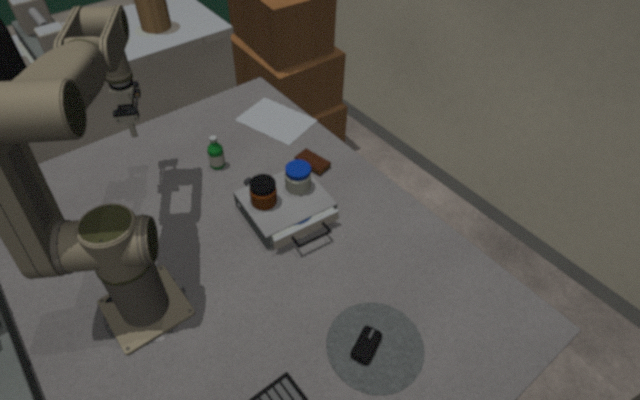

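Both views show the stage, with the amber jar on the robot's side (scene 286,160; side 263,192) and the white jar at its far side (scene 328,171; side 298,177). The shelf is slightly out and its handle is at scene (283,228) and side (312,236). Next is an enlarged composite of both.

```bash
python3 - <<'E'
from h import *
a=cv2.imread('pics/s1.png')[115:245,240:373];b=cv2.imread('pics/d1.png')[145:275,220:353]
z=lambda i:cv2.resize(i,None,fx=3,fy=3,interpolation=cv2.INTER_CUBIC)
cv2.imwrite('pics/c1.png',np.hstack([z(a),z(b)]))
E
```

```text
(no output)
```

View pics/c1.png

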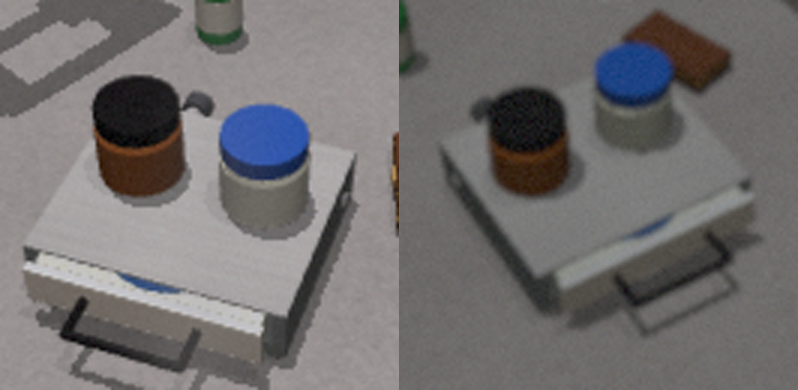

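The crops show the amber lid at (137,103) left and (528,113) right, and the blue lid at (264,135) and (634,70). The handle bar runs from (66,333) to (188,362) left and (633,298) to (728,255) right. A sliver of the pad shows, so the shelf is already a little out.

```bash
python3 - <<'E'
from h import *
S=lambda u,v:('s1.png',240+u/3,115+v/3)
D=lambda u,v:('d1.png',220+(u-399)/3,145+v/3)
P={'amberlid':(S(137,103),D(528,113)),'bluelid':(S(264,133),D(634,70)),'FL':(S(32,243),D(545,276)),'FR':(S(290,308),D(748,183)),
'hL':(S(66,333),D(633,298)),'hR':(S(188,362),D(728,255)),'panelL':(S(25,264),D(560,288)),'panelR':(S(264,315),D(752,197))}
o={}
for k,(a,b) in P.items():
    p=o[k]=tri(a,b); print(k,p.round(4), 'reproj',(proj('s1.png',p)-a[1:]).round(1),(proj('d1.png',p)-b[1:]).round(1))
print('RR',onz(*S(356,153),.07),'RL',onz(*D(441,148),.07))
for k in(('FL','FR'),('hL','hR'),('panelL','panelR'),('amberlid','bluelid')):
    d=o[k[1]]-o[k[0]];print(k,np.linalg.norm(d),np.degrees(np.arctan2(d[1],d[0])))
print(onz(*S(137,103),.09+.07),onz(*D(528,113),.16),'h',onz(*S(66,333),.05),onz(*S(188,362),.05),onz(*D(633,298),.05),onz(*D(728,255),.05))
E
```

```text
amberlid [0.4953 0.0911 0.1597] reproj [-0.1  0.3] [-0.1 -0.3]
bluelid [0.6305 0.0762 0.1602] reproj [-0.2  0.5] [-0.1 -0.4]
FL [ 0.4179 -0.0433  0.0689] reproj [-0.4  1.3] [-0.5 -1.2]
FR [ 0.6874 -0.0625  0.0604] reproj [-0.8  2.7] [-0.9 -2.1]
hL [ 0.4816 -0.1212  0.0495] reproj [ 0.3 -1. ] [0.4 0.8]
hR [ 0.6053 -0.1297  0.0456] reproj [-0.2  0.6] [-0.2 -0.5]
panelL [ 0.4207 -0.0688  0.0688] reproj [-0.2  0.7] [-0.3 -0.6]
panelR [ 0.6677 -0.0906  0.0762] reproj [-1.   3.2] [-1.1 -2.5]
RR [0.71239103 0.16518828 0.07      ] RL [0.42806876 0.18155054 0.07      ]
('FL', 'FR') 0.2703027311982756 -4.077326754888437
('hL', 'hR') 0.12413137456306508 -3.9376780355254093
('panelL', 'panelR') 0.24809882303260736 -5.045728279512015
('amberlid', 'bluelid') 0.13605790441636814 -6.324938524458124
[0.49527871 0.09223258 0.16      ] [0.49465981 0.08961293 0.16      ] h [ 0.48212225 -0.12509009  0.05      ] [ 0.60630555 -0.13062749  0.05      ] [ 0.48229    -0.11809445  0.05      ] [ 0.60216631 -0.13448704  0.05      ]
```

Measured: both jar tops are at 0.160 and the bar is at 0.048 to 0.05, 124 mm long, so they match the text. The stage yaw is about -4°. I'm working out the approach to the handle.

```bash
cat >> h.py <<'E'
def plan(pos,yaw=None):
    s=read_state(); M=R.from_rotvec(s['orientation']).as_matrix(); l=M.T@(np.array(pos)-s['tool_pos'])/.6
    y=np.degrees(np.arctan2(M[1,1],M[0,1])); r=None if yaw is None else -((yaw-y+180)%360-180)/30
    print('t',s['t'],'pos',s['tool_pos'].round(4),'yaw',y.round(2),'tilt',M[:,0].round(4),'F',np.round(s['force'],1),'lin',l.round(4),'roll',r,'open',round(s['opening'],4))
E
python3 -c "
from h import *
plan([.5437,-.1268,.22],85.8)"
```

```text
t 0.1 pos [0.2638 0.5383 0.2177] yaw 63.89 tilt [-9.0e-04 -1.4e-03 -1.0e+00] F [-0.7 -0.4  0. ] lin [-0.0027 -0.7901  0.9068] roll -0.7304773267222743 open 0.0928
```

apply_moves:
  series:
    - {"jaw": 0.25,"linear": [-0.003,-0.79,0.907],"roll": -0.73}
    - {"jaw": 0.25,"linear": [-0.003,-0.79,0.907],"roll": -0.73}
    - {"jaw": 0.25,"linear": [-0.003,-0.79,0.907],"roll": -0.73}
    - {"jaw": 0.25,"linear": [-0.003,-0.79,0.907],"roll": -0.73}
    - {"jaw": 0.25,"linear": [-0.003,-0.79,0.907],"roll": -0.73}
    - {"jaw": 0.25,"linear": [-0.003,-0.79,0.907],"roll": -0.73}
    - {"jaw": 0.25,"linear": [-0.003,-0.79,0.907],"roll": -0.73}
    - {"jaw": 0.25,"linear": [-0.003,-0.79,0.907],"roll": -0.73}
    - {"jaw": 0.25,"linear": [-0.003,-0.79,0.907],"roll": -0.73}
    - {"jaw": 0.25,"linear": [-0.003,-0.79,0.907],"roll": -0.73}
    - {"jaw": 0.25,"linear": [-0.003,-0.79,0.907],"roll": -0.73}
    - {"jaw": 0.25,"linear": [-0.003,-0.79,0.907],"roll": -0.73}
    - {"jaw": 0.25,"linear": [-0.003,-0.79,0.907],"roll": -0.73}
    - {"jaw": 0.25,"linear": [-0.003,-0.79,0.907],"roll": -0.73}
    - {"jaw": 0.25,"linear": [-0.003,-0.79,0.907],"roll": -0.73}
    - {"jaw": 0.25,"linear": [-0.003,-0.79,0.907],"roll": -0.73}

```text
t: 2.1
tool_pos: [0.5437, -0.1258, 0.2204]
orientation: [0.055, 1.571, -0.058]
force: [0.1, -0.0, 0.1]
opening: 0.0346
```

```bash
python3 -c "
from h import *
plan([.5437,-.1268,.032],85.8); snap('wrist','w1.png')"
```

```text
t 2.1 pos [ 0.5437 -0.1258  0.2204] yaw 85.87 tilt [-5.0e-04 -1.5e-03 -1.0e+00] F [ 0.1 -0.   0.1] lin [ 3.141e-01 -1.300e-03  2.000e-04] roll 0.002455942507022731 open 0.0346
```

View pics/w1.png

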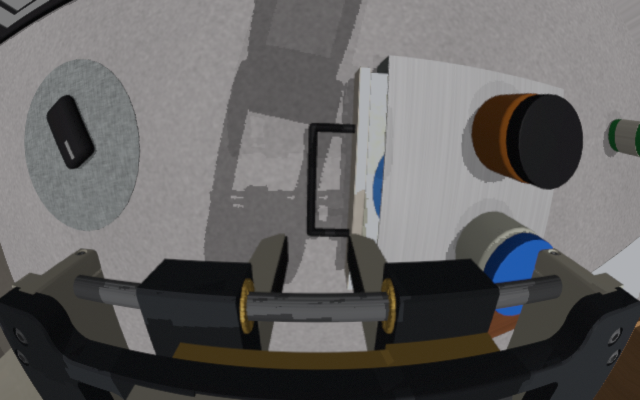

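The wrist view shows the bar running from (314,128) to (314,232), and the panel's top edge near u=366. I'm checking these against the first measurement.

```bash
python3 -c "
from h import *
f='w1.png'
for n,u,v,z in(('h1',314,128,.05),('h2',312,232,.05),('panelfronttop1',360,70,.073),('panelinner',368,70,.073),('stagefront1',388,58,.07),('amberlid',545,141,.16),('stF2',387,250,.07)): print(n,onz(f,u,v,z).round(4))
print(tri((f,314,128),('s1.png',262,226)),tri((f,545,141),('s1.png',240+137/3,115+103/3)))"
```

```text
h1 [ 0.4829 -0.1246  0.05  ]
h2 [ 0.6014 -0.1357  0.05  ]
panelfronttop1 [ 0.4257 -0.0742  0.073 ]
panelinner [ 0.4259 -0.0661  0.073 ]
stagefront1 [ 0.413  -0.0438  0.07  ]
amberlid [0.4929 0.0807 0.16  ]
stF2 [ 0.6223 -0.0514  0.07  ]
[ 0.48248724 -0.12481953  0.04994841] [0.49446403 0.08832739 0.15779853]
```

The bar middle is (0.542, -0.129), within 3 mm of the first measurement. Descending and gripping.

apply_moves:
  series:
    - {"jaw": 0.25,"linear": [0.07,-0.005,0]}
    - {"jaw": 0.25,"linear": [0.14,-0.005,0]}
    - {"jaw": 0.25,"linear": [0.2,-0.005,0]}
    - {"jaw": 0.25,"linear": [0.25,-0.005,0]}
    - {"jaw": 0.25,"linear": [0.29,-0.005,0]}
    - {"jaw": 0.25,"linear": [0.314,-0.005,0]}
    - {"jaw": 0.25,"linear": [0.314,-0.005,0]}
    - {"jaw": 1,"linear": [0.314,-0.005,0]}
    - {"jaw": 1,"linear": [0.314,-0.005,0]}
    - {"jaw": 1,"linear": [0.314,-0.005,0]}
    - {"jaw": 1,"linear": [0.314,-0.005,0]}
  force: 15

```text
invalid input
```

```bash
python3 -c "
from h import *
p=read_state()['tool_pos']
for L in (.14,.16,.18): plan(p-L*np.array([np.sin(np.radians(4.4)),np.cos(np.radians(4.4)),0]))"
```

```text
t 2.15 pos [ 0.5438 -0.1259  0.2204] yaw 85.86 tilt [-5.0e-04 -1.5e-03 -1.0e+00] F [ 0.9 -0.2 -0.5] lin [ 0.0004 -0.2333 -0.0011] roll None open 0.0351
t 2.15 pos [ 0.5438 -0.1259  0.2204] yaw 85.86 tilt [-5.0e-04 -1.5e-03 -1.0e+00] F [ 0.9 -0.2 -0.5] lin [ 0.0004 -0.2667 -0.0012] roll None open 0.0351
t 2.15 pos [ 0.5438 -0.1259  0.2204] yaw 85.86 tilt [-5.0e-04 -1.5e-03 -1.0e+00] F [ 0.9 -0.2 -0.5] lin [ 0.0005 -0.3    -0.0014] roll None open 0.0351
```

The roll field is required, so I'm resending with it.

apply_moves:
  series:
    - {"jaw": 0.25,"linear": [0.07,-0.005,0],"roll": 0}
    - {"jaw": 0.25,"linear": [0.14,-0.005,0],"roll": 0}
    - {"jaw": 0.25,"linear": [0.2,-0.005,0],"roll": 0}
    - {"jaw": 0.25,"linear": [0.25,-0.005,0],"roll": 0}
    - {"jaw": 0.25,"linear": [0.29,-0.005,0],"roll": 0}
    - {"jaw": 0.25,"linear": [0.314,-0.005,0],"roll": 0}
    - {"jaw": 0.25,"linear": [0.314,-0.005,0],"roll": 0}
    - {"jaw": 1,"linear": [0.314,-0.005,0],"roll": 0}
    - {"jaw": 1,"linear": [0.314,-0.005,0],"roll": 0}
    - {"jaw": 1,"linear": [0.314,-0.005,0],"roll": 0}
    - {"jaw": 1,"linear": [0.314,-0.005,0],"roll": 0}
  force: 15

```text
t: 3.52
tool_pos: [0.5444, -0.1298, 0.0332]
orientation: [0.055, 1.568, -0.059]
force: [-0.4, -2.2, 5.0]
opening: 0.0093
```

```bash
python3 -c "
from h import *
p=read_state()['tool_pos']
for L in (.14,.16): plan(p-L*np.array([np.sin(np.radians(4.4)),np.cos(np.radians(4.4)),0]))"
```

```text
t 3.525 pos [ 0.5444 -0.1298  0.0332] yaw 85.85 tilt [ 0.0015 -0.0025 -1.    ] F [-0.4 -2.2  5. ] lin [ 0.0006 -0.2333 -0.001 ] roll None open 0.0093
t 3.525 pos [ 0.5444 -0.1298  0.0332] yaw 85.85 tilt [ 0.0015 -0.0025 -1.    ] F [-0.4 -2.2  5. ] lin [ 0.0006 -0.2667 -0.0012] roll None open 0.0093
```

The bar is gripped with the opening at about 10 mm. I'm pulling 144 mm first, then creeping to the stop.

apply_moves:
  series:
    - {"jaw": 1,"linear": [0,-0.015,0],"roll": 0}
    - {"jaw": 1,"linear": [0,-0.035,0],"roll": 0}
    - {"jaw": 1,"linear": [0,-0.06,0],"roll": 0}
    - {"jaw": 1,"linear": [0,-0.085,0],"roll": 0}
    - {"jaw": 1,"linear": [0,-0.11,0],"roll": 0}
    - {"jaw": 1,"linear": [0,-0.135,0],"roll": 0}
    - {"jaw": 1,"linear": [0,-0.16,0],"roll": 0}
    - {"jaw": 1,"linear": [0,-0.185,0],"roll": 0}
    - {"jaw": 1,"linear": [0,-0.205,-0.001],"roll": 0}
    - {"jaw": 1,"linear": [0,-0.22,-0.001],"roll": 0}
    - {"jaw": 1,"linear": [0,-0.23,-0.001],"roll": 0}
    - {"jaw": 1,"linear": [0,-0.24,-0.001],"roll": 0}
    - {"jaw": 1,"linear": [0,-0.24,-0.001],"roll": 0}

```text
t: 5.15
tool_pos: [0.5304, -0.2748, 0.0331]
orientation: [0.056, 1.574, -0.06]
force: [-13.9, -0.4, 9.9]
opening: 0.0092
```

apply_moves:
  series:
    - {"jaw": 1,"linear": [0,-0.006,0],"roll": 0}
    - {"jaw": 1,"linear": [0,-0.012,0],"roll": 0}
    - {"jaw": 1,"linear": [0,-0.018,0],"roll": 0}
    - {"jaw": 1,"linear": [0,-0.022,0],"roll": 0}
    - {"jaw": 1,"linear": [0,-0.022,0],"roll": 0}

```text
t: 5.78
tool_pos: [0.5288, -0.2887, 0.0331]
orientation: [0.056, 1.575, -0.06]
force: [-2.6, 1.1, 5.4]
opening: 0.0091
```

No stop felt yet after 160 mm, so I'm creeping on.

apply_moves:
  series:
    - {"jaw": 1,"linear": [0,-0.004,0],"roll": 0}
    - {"jaw": 1,"linear": [0,-0.008,0],"roll": 0}
    - {"jaw": 1,"linear": [0,-0.01,0],"roll": 0}
    - {"jaw": 1,"linear": [0,-0.01,0],"roll": 0}

```text
t: 6.28
tool_pos: [0.5283, -0.2935, 0.0331]
orientation: [0.058, 1.575, -0.058]
force: [-2.0, 8.3, 7.7]
opening: 0.0094
```

apply_moves:
  series:
    - {"jaw": 1,"linear": [0,-0.004,0],"roll": 0}
    - {"jaw": 1,"linear": [0,-0.008,0],"roll": 0}
    - {"jaw": 1,"linear": [0,-0.008,0],"roll": 0}

```text
t: 6.65
tool_pos: [0.5283, -0.2935, 0.0329]
orientation: [0.063, 1.577, -0.051]
force: [-0.8, 21.8, 13.5]
opening: 0.0096
```

The stop is felt: 22 N with no further motion. Releasing and lifting.

apply_moves:
  series:
    - {"jaw": 0.25,"linear": [0,0,0],"roll": 0}
    - {"jaw": 0.25,"linear": [0,0,0],"roll": 0}
    - {"jaw": 0.25,"linear": [0,0,0],"roll": 0}
    - {"jaw": 0.25,"linear": [-0.05,0,0],"roll": 0}
    - {"jaw": 0.25,"linear": [-0.14,0,0],"roll": 0}
    - {"jaw": 0.25,"linear": [-0.24,0,0],"roll": 0}
    - {"jaw": 0.25,"linear": [-0.32,0,0],"roll": 0}
    - {"jaw": 0.25,"linear": [-0.32,0,0],"roll": 0}

```text
t: 7.65
tool_pos: [0.5318, -0.2972, 0.231]
orientation: [0.059, 1.568, -0.056]
force: [0.4, 0.5, -1.0]
opening: 0.0348
```

```bash
python3 - <<'E'
from h import *
plan([.49,.16,.23],11)
snap('scene','s2.png');snap('side','d2.png');snap('wrist','w2.png')
a=cv2.imread('pics/s2.png')[125:258,235:368];b=cv2.imread('pics/w2.png')[40:260,300:600]
cv2.imwrite('pics/c2.png',np.hstack([cv2.resize(a,(399,399),interpolation=2),cv2.resize(b,(400,293))if 0 else cv2.copyMakeBorder(cv2.resize(b,(400,293)),0,106,0,0,0)]))
E
```

```text
t 7.65 pos [ 0.5318 -0.2972  0.231 ] yaw 85.81 tilt [ 0.0019  0.0019 -1.    ] F [ 0.4  0.5 -1. ] lin [ 0.0029  0.7549 -0.1251] roll 2.4936990849046543 open 0.0348
```

View pics/c2.png

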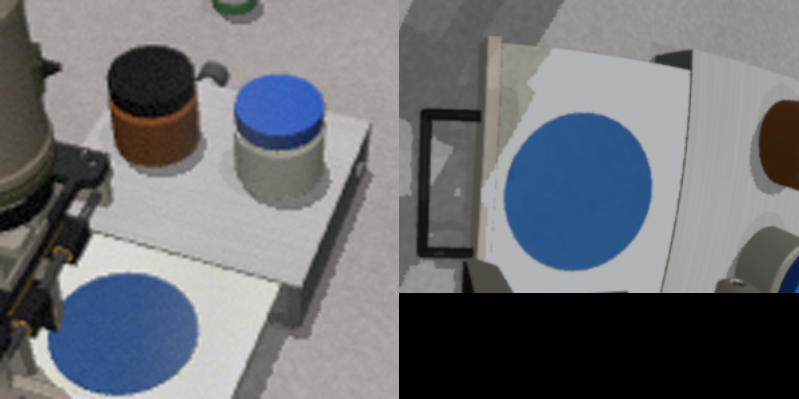

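The shelf is out with the pad fully visible: crop (124,333) in the scene view, (578,191) in the wrist view. The panel and handle are clear.

```bash
python3 - <<'E'
from h import *
a=('s2.png',235+124/3,125+333/3);b=('w2.png',300+179*.75,40+191*.75)
print(onz(*a,.067),onz(*b,.067),tri(a,b))
W=lambda u,v,z:onz('w2.png',300+(u-399)*.75,40+v*.75,z)
print('h',W(424,115,.05),W(424,252,.05))
S=lambda u,v,z:onz('s2.png',235+u/3,125+v/3,z)
print('stage front far',S(303,282,.07),'amber lid',S(152,73,.16),'white',S(279,105,.16))
E
```

```text
[ 0.53925934 -0.16062893  0.067     ] [ 0.53506042 -0.1624055   0.067     ] [ 0.53712944 -0.15874397  0.06160603]
h [ 0.4664618  -0.28764162  0.05      ] [ 0.58481099 -0.29610258  0.05      ]
stage front far [ 0.68831613 -0.06515946  0.07      ] amber lid [0.49527871 0.09223258 0.16      ] white [0.6310906  0.07591799 0.16      ]
```

The pad centre is (0.538, -0.159), which agrees with the handle's 135 mm offset. The plan is to cradle the jar between half-open fingers from behind and push along (0.170, -0.985) with tool y at yaw 9.8°.

apply_moves:
  series:
    - {"jaw": -0.075,"linear": [0,0.777,-0.143],"roll": 1}
    - {"jaw": -0.075,"linear": [0,0.777,-0.143],"roll": 1}
    - {"jaw": -0.075,"linear": [0,0.777,-0.143],"roll": 1}
    - {"jaw": -0.075,"linear": [0,0.777,-0.143],"roll": 1}
    - {"jaw": -0.075,"linear": [0,0.777,-0.143],"roll": 1}
    - {"jaw": -0.075,"linear": [0,0.777,-0.143],"roll": 1}
    - {"jaw": -0.075,"linear": [0,0.777,-0.143],"roll": 1}
    - {"jaw": -0.075,"linear": [0,0.777,-0.143],"roll": 1}
    - {"jaw": -0.075,"linear": [0,0.777,-0.143],"roll": 1}
    - {"jaw": -0.075,"linear": [0,0.777,-0.143],"roll": 1}
    - {"jaw": -0.075,"linear": [0,0.777,-0.143],"roll": 1}

```text
t: 9.18
tool_pos: [0.4773, 0.1748, 0.2272]
orientation: [0.473, 1.53, -0.465]
force: [0.4, -0.4, 0.1]
opening: 0.0499
```

apply_moves:
  series:
    - {"jaw": -0.075,"linear": [0,0,0],"roll": 1}
    - {"jaw": -0.075,"linear": [0,0,0],"roll": 1}
    - {"jaw": -0.075,"linear": [0,0,0],"roll": 1}
    - {"jaw": -0.075,"linear": [0,0,0],"roll": 1}

```text
t: 9.68
tool_pos: [0.4775, 0.1737, 0.2271]
orientation: [0.876, 1.4, -0.873]
force: [-0.3, 0.6, -0.2]
opening: 0.0501
```

```bash
python3 - <<'E'
from h import *
plan([.4805,.174,.231],9.8); print(read_state()['q']); print(read_camera('wrist')['tool_from_camera'].round(3))
E
```

```text
t 9.675 pos [0.4775 0.1737 0.2271] yaw 25.68 tilt [-0.0088  0.0077 -0.9999] F [-0.3  0.6 -0.2] lin [-0.0066  0.0046  0.0017] roll 0.5293279152576019 open 0.0501
[ 0.24083865 -0.11763877  1.72204157  0.00961721  1.5438486  -0.20762576]
[[-0.    -0.272  0.962 -0.165]
 [ 1.     0.     0.001  0.002]
 [-0.001  0.962  0.272 -0.075]
 [ 0.     0.     0.     1.   ]]
```

apply_moves:
  series:
    - {"jaw": -0.075,"linear": [0,0.005,0.002],"roll": 0.53}
    - {"jaw": -0.075,"linear": [0,0.005,0.002],"roll": 0.53}
    - {"jaw": -0.075,"linear": [0.06,0.005,0.002],"roll": 0.53}
    - {"jaw": -0.075,"linear": [0.13,0.005,0.002],"roll": 0.53}
    - {"jaw": -0.075,"linear": [0.19,0.005,0.002],"roll": 0.53}
    - {"jaw": -0.075,"linear": [0.235,0.005,0.002],"roll": 0.53}
    - {"jaw": -0.075,"linear": [0.235,0.005,0.002],"roll": 0.53}
    - {"jaw": -0.075,"linear": [0.235,0.005,0.002],"roll": 0.53}

```text
t: 10.72
tool_pos: [0.4803, 0.1752, 0.0873]
orientation: [1.083, 1.298, -1.08]
force: [0.9, -0.2, 0.8]
opening: 0.0501
```

```bash
python3 - <<'E'
from h import *
D=np.array([.170,-.985]); 
plan([*(np.array([.495,.09])-.046*D),.086],9.8);plan([*(np.array([.538,-.159])-.046*D),.086],9.8)
snap('scene','s3.png');snap('wrist','w3.png')
a=cv2.imread('pics/s3.png')[75:245,220:390];b=cv2.imread('pics/w3.png')
cv2.imwrite('pics/c3.png',np.hstack([cv2.resize(a,(300,300),interpolation=2),cv2.resize(b,(480,300))]))
E
```

```text
t 10.725 pos [0.4803 0.1752 0.0873] yaw 9.99 tilt [-0.0074  0.0081 -0.9999] F [ 0.9 -0.2  0.8] lin [ 0.0016 -0.0002  0.0675] roll 0.0064615997835754035 open 0.0501
t 10.725 pos [0.4803 0.1752 0.0873] yaw 9.99 tilt [-0.0074  0.0081 -0.9999] F [ 0.9 -0.2  0.8] lin [-0.0023 -0.0016  0.4886] roll 0.0064615997835754035 open 0.0501
```

View pics/c3.png

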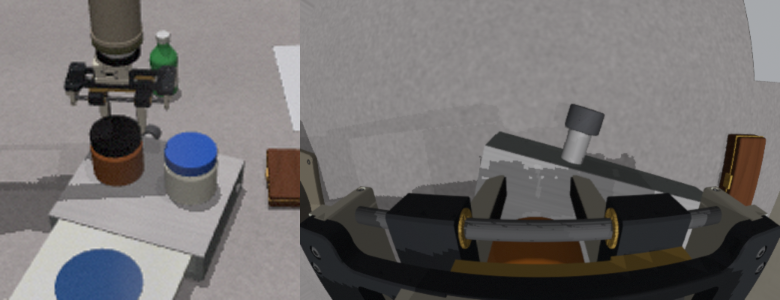

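The fingers are behind the amber jar and centred on it, with the white jar clear. Pushing gently.

apply_moves:
  series:
    - {"jaw": -0.075,"linear": [0.001,0,0.025],"roll": 0}
    - {"jaw": -0.075,"linear": [0.001,0,0.05],"roll": 0}
    - {"jaw": -0.075,"linear": [0.001,0,0.06],"roll": 0}
    - {"jaw": -0.075,"linear": [0.001,0,0.068],"roll": 0}
    - {"jaw": -0.075,"linear": [0.001,0,0.08],"roll": 0}
    - {"jaw": -0.075,"linear": [0.001,0,0.092],"roll": 0}
    - {"jaw": -0.075,"linear": [0.001,0,0.105],"roll": 0}
    - {"jaw": -0.075,"linear": [0.001,0,0.118],"roll": 0}
    - {"jaw": -0.075,"linear": [0,0,0.131],"roll": 0}
    - {"jaw": -0.075,"linear": [0,0,0.144],"roll": 0}
    - {"jaw": -0.075,"linear": [0,0,0.157],"roll": 0}
    - {"jaw": -0.075,"linear": [0,0,0.17],"roll": 0}
    - {"jaw": -0.075,"linear": [0,0,0.183],"roll": 0}
    - {"jaw": -0.075,"linear": [0,0,0.196],"roll": 0}
    - {"jaw": -0.075,"linear": [0,0,0.209],"roll": 0}
    - {"jaw": -0.075,"linear": [0,0,0.222],"roll": 0}
    - {"jaw": -0.075,"linear": [0,0,0.235],"roll": 0}

```text
t: 12.95
tool_pos: [0.5054, 0.0362, 0.0869]
orientation: [1.084, 1.297, -1.079]
force: [-1.2, 5.2, 5.0]
opening: 0.0502
```

```bash
python3 - <<'E'
from h import *
D=np.array([.170,-.985]); 
plan([*(np.array([.538,-.159])-.046*D),.086],9.8)
snap('scene','s4.png');snap('side','d4.png')
a=cv2.imread('pics/s4.png')[115:265,220:370];b=cv2.imread('pics/d4.png')[145:295,210:360]
cv2.imwrite('pics/c4.png',np.hstack([cv2.resize(i,(400,400),interpolation=2) for i in(a,b)]))
E
```

```text
t 12.95 pos [0.5054 0.0362 0.0869] yaw 9.97 tilt [-0.0056  0.0087 -0.9999] F [-1.2  5.2  5. ] lin [-0.001  -0.0027  0.2532] roll 0.005701498993672279 open 0.0502
```

View pics/c4.png

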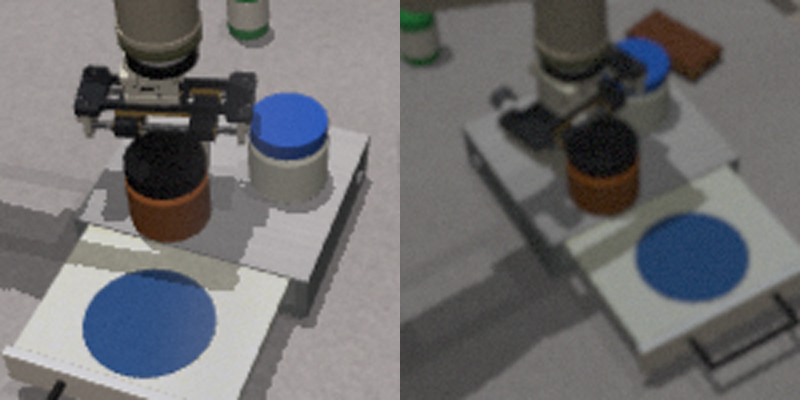

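The jar is upright and cradled near the stage's front edge. Continuing across the 3 mm step.

apply_moves:
  series:
    - {"jaw": -0.075,"linear": [0,0,0.012],"roll": 0}
    - {"jaw": -0.075,"linear": [0,0,0.024],"roll": 0}
    - {"jaw": -0.075,"linear": [0,0,0.036],"roll": 0}
    - {"jaw": -0.075,"linear": [0,0,0.048],"roll": 0}
    - {"jaw": -0.075,"linear": [0,-0.001,0.06],"roll": 0}
    - {"jaw": -0.075,"linear": [0,-0.001,0.072],"roll": 0}
    - {"jaw": -0.075,"linear": [0,-0.001,0.084],"roll": 0}
    - {"jaw": -0.075,"linear": [0,-0.001,0.096],"roll": 0}
    - {"jaw": -0.075,"linear": [0,-0.001,0.108],"roll": 0}
    - {"jaw": -0.075,"linear": [0,-0.002,0.12],"roll": 0}
    - {"jaw": -0.075,"linear": [0,-0.002,0.132],"roll": 0}
    - {"jaw": -0.075,"linear": [0,-0.002,0.144],"roll": 0}
    - {"jaw": -0.075,"linear": [0,-0.002,0.156],"roll": 0}
    - {"jaw": -0.075,"linear": [0,-0.002,0.168],"roll": 0}
    - {"jaw": -0.075,"linear": [0,-0.002,0.18],"roll": 0}
    - {"jaw": -0.075,"linear": [0,-0.002,0.192],"roll": 0}
    - {"jaw": -0.075,"linear": [0,-0.002,0.204],"roll": 0}
    - {"jaw": -0.075,"linear": [0,-0.002,0.214],"roll": 0}

```text
t: 15.3
tool_pos: [0.5266, -0.0917, 0.0857]
orientation: [1.084, 1.295, -1.08]
force: [-0.8, 4.2, 2.3]
opening: 0.0502
```

```bash
python3 - <<'E'
from h import *
D=np.array([.170,-.985]); 
plan([*(np.array([.538,-.159])-.046*D),.086],9.8)
snap('scene','s5.png');snap('side','d5.png')
a=cv2.imread('pics/s5.png')[115:265,220:370];b=cv2.imread('pics/d5.png')[145:295,210:360]
cv2.imwrite('pics/c5.png',np.hstack([cv2.resize(i,(400,400),interpolation=2) for i in(a,b)]))
E
```

```text
t 15.3 pos [ 0.5266 -0.0917  0.0857] yaw 9.93 tilt [-0.0054  0.0076 -1.    ] F [-0.8  4.2  2.3] lin [-0.0008 -0.0004  0.0371] roll 0.004197191135684382 open 0.0502
```

View pics/c5.png

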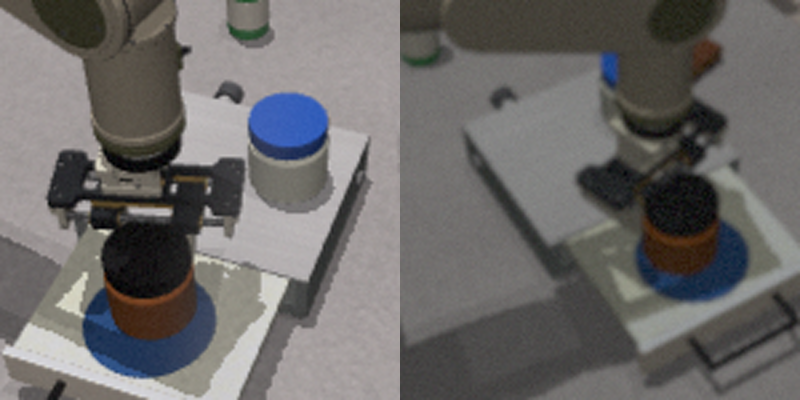

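The jar stands upright on the shelf, already mostly over the pad. Its lid is at (147,257) scene crop and (681,202) side crop. I'm measuring what's left to push.

```bash
python3 - <<'E'
from h import *
a=('s5.png',220+147.5*.375,115+257*.375);b=('d5.png',210+281*.375,145+203*.375)
print(tri(a,b),onz(*a,.157),onz(*b,.157))
print('pad',tri(('s5.png',220+149.5*.375,115+322*.375),('d5.png',210+292*.375,145+257*.375)), onz('s5.png',220+149.5*.375,115+322*.375,.067),onz('d4.png',210+292*.375,145+257*.375,.067))
E
```

```text
[ 0.53641145 -0.13703521  0.14559274] [ 0.54040162 -0.14509477  0.157     ] [ 0.52996604 -0.14509271  0.157     ]
pad [ 0.5376909  -0.15939439  0.06507   ] [ 0.53825512 -0.15998971  0.067     ] [ 0.53650353 -0.16120175  0.067     ]
```

The pad is confirmed at (0.538, -0.160). The jar is about 20 mm short, so I push 21 mm slowly, then back off and rise.

apply_moves:
  series:
    - {"jaw": -0.075,"linear": [0,0,0.01],"roll": 0}
    - {"jaw": -0.075,"linear": [0,0,0.019],"roll": 0}
    - {"jaw": -0.075,"linear": [0,0,0.027],"roll": 0}
    - {"jaw": -0.075,"linear": [0,0,0.032],"roll": 0}
    - {"jaw": -0.075,"linear": [0,0,0.035],"roll": 0}
    - {"jaw": -0.075,"linear": [0,0,0.036],"roll": 0}
    - {"jaw": -0.075,"linear": [0,0,0.036],"roll": 0}
    - {"jaw": -0.075,"linear": [0,0,0.02],"roll": 0}
    - {"jaw": -0.075,"linear": [0,0,-0.01],"roll": 0}
    - {"jaw": -0.075,"linear": [0,0,-0.04],"roll": 0}
    - {"jaw": -0.075,"linear": [-0.05,0,-0.05],"roll": 0}
    - {"jaw": -0.075,"linear": [-0.13,0,-0.05],"roll": 0}
    - {"jaw": -0.075,"linear": [-0.21,0,-0.05],"roll": 0}
    - {"jaw": -0.075,"linear": [-0.29,0,-0.05],"roll": 0}
    - {"jaw": -0.075,"linear": [-0.3,-0.1,-0.1],"roll": 0}
    - {"jaw": -0.075,"linear": [-0.3,-0.2,-0.2],"roll": 0}
    - {"jaw": -0.075,"linear": [-0.3,-0.25,-0.3],"roll": 0}
    - {"jaw": -0.075,"linear": [-0.3,-0.25,-0.4],"roll": 0}
    - {"jaw": -0.075,"linear": [-0.3,-0.25,-0.4],"roll": 0}
    - {"jaw": -0.075,"linear": [-0.3,-0.25,-0.4],"roll": 0}

```text
t: 17.9
tool_pos: [0.3376, 0.119, 0.2682]
orientation: [1.081, 1.296, -1.077]
force: [-0.4, 0.5, 0.2]
opening: 0.0504
```

```bash
python3 - <<'E'
from h import *
s=read_state();print(s['t'],s['tool_pos'],s['force'])
snap('scene','s6.png');snap('side','d6.png')
a=cv2.imread('pics/s6.png')[115:265,220:370];b=cv2.imread('pics/d6.png')[145:295,210:360]
cv2.imwrite('pics/c6.png',np.hstack([cv2.resize(i,(400,400),interpolation=2) for i in(a,b)]))
E
```

```text
17.9 [0.33761914 0.11900577 0.26820778] [-0.39797689  0.453469    0.20387669]
```

View pics/c6.png

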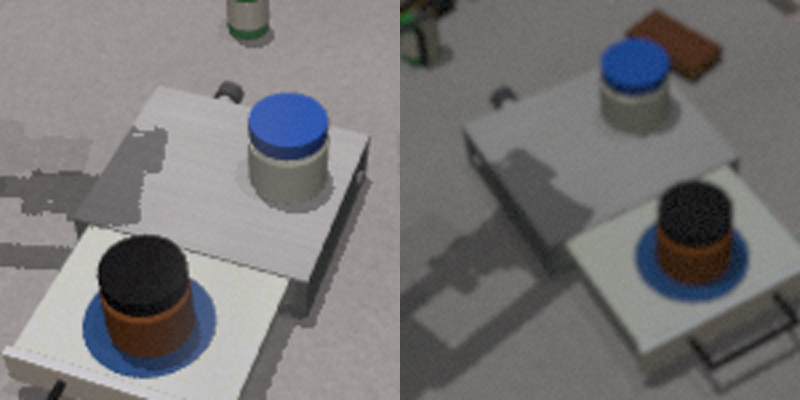

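Both views show the jar upright and centred on the pad:
- **Scene:** base centre (148,321), pad centre (150,322).
- **Side:** base centre (694,255), pad centre (692,257).
- **Unmoved:** the white jar, shelf, case and bottle are where they were before.

The arm is clear, so I'm handing in.

```bash
python3 -c "
from h import *
print(close_job())"
```

```text
the job is handed in; nothing more can be done
None
```

The job is handed in. I pulled the shelf out by its handle to its stop, then slid the amber jar over the 3 mm step onto the blue pad, cradled between half-open fingers. The last move was at 17.9 s on the robot's clock.

**Last checks, from the scene and side pictures:**
- **Jar:** it stands upright, with its base within about 3 mm of the pad's centre; the room to spare is 24 mm.
- **Shelf:** it is still fully out. The stop showed as about 22 N with no further motion, and the pad did not shift in the pictures afterwards.
- **White jar and the rest:** the white jar has not moved. The gauge case and spray bottle look unmoved. The mouse was outside the last crops, but the arm went nowhere near it.
- **Robot:** the arm is clear of everything, with under 1 N on the wrist.

**What disagreed or went wrong:**
- A jar position read from its lid partway through the push was off by up to 1 cm in height, because the lid's centre is hard to pick out. I used the finger position and the jar's base against the pad instead.
- One move call was refused because I left out the roll value; nothing moved, and I resent it.

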